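Clear the baking sheet with a turner

ROBOT

A 6-joint arm with a two-finger parallel gripper is mounted at the origin on the work surface. World frame = base frame: x ahead of the robot, y to its left, z up, the work surface at z = 0. Lengths are in mm, angles in rad, forces in N, time in s.
With the tool pointing down it reaches from about 325 to 875 mm from the base axis. Payload 4.4 kg.
Tool frame: the origin (TCP) lies on the centre line of the jaws, within the pads' length; the fingertips stand ahead of it and the grasp point (between the pads) lies 6 mm ahead of it (ctrl.tcp_to_tips is the z of the fingertips in the tool frame, in mm); z points along the fingers, y is the line along which they close (so a half turn about z gives the same grasp; the last joint's range is limited). The gripper opens to 85 mm and grips with 20 to 120 N. Pads are 22 mm wide; open, the fingers measure 114 mm over their backs; the gripper's body (76 mm by 85 mm) begins 54 mm behind the grasp point. The pads swing forward as they close: fully open they stand 13 mm farther back than shut.
Start: joints at [1.016, 0.207, 1.542, -0, 1.393, -0.15], TCP at [226.465, 528.527, 256.282] pointing down, gripper open.
Joint ranges: [-2.73, 2.73], [-0.86, 2.22], [0.23, 2.46], [-1.11, 4.25], [0.08, 2.63], [-2.82, 2.82]. Speed limits (rad/s): [2.79, 2.79, 3.14, 3.14, 3.14, 3.14].

INTERFACE

Orientations are given as a 3x3 rotation matrix whose columns are the frame's x, y, z axes.
In Python, from plant import ctrl, sensors, optics gives the robot as it stands. Calls block until the motion is done:
- ctrl.move_ptp(position, orientation): joint-space move of the TCP to a pose.
- ctrl.move_l(position, rot=None, vel=150, threshold=None): straight line of the TCP; rot=None keeps the orientation; vel is the mean speed in mm/s. With threshold (N) it stops when the force on the tool has changed by that much, and returns True; else False.
- ctrl.set_joints(angles): joint-space move.
- ctrl.gripper_to(opening, force=None): finger opening in mm; force is the grip in N (None keeps the last); returns when the fingers have stopped.
- ctrl.hold(seconds).
- ctrl.solve_ik(position, orientation): joint angles nearest the present ones, or None.
- sensors.read_state(): the state.
- optics.grab_frame(name): name is "side" or "top" or "wrist"; returns (picture, depth): 384x512x3 uint8, red, green, blue; 384x512 float32, mm along the optical axis (not along the pixel's ray), 0 where there is no reading.
- optics.camera_params(name): a dict with "mtx" (3x3 intrinsics, pixels), "k1" (the pictures are not rectified: a ray, as slopes to the right and down, at radius r is drawn at 1 + k1 r^2 times it, then the intrinsics apply), "R" (3x3) and "t" (3): a world point X has camera coordinates R X + t; the wrist camera has in their place "T_tool_cam" (4x4, takes a point from camera to tool coordinates, whose origin is the TCP and whose axes are the flange's). Camera axes: x right, y down, z forward; pixel columns grow to the right and rows downward; lengths in mm; the calibration is good to about 2 mm. A picture is of the moment at which its call begins: read the wrist's pose just before it. camera_params takes no time and is no camera call.
A pose or a line that the arm cannot do raises ctrl.MotionError and nothing moves.
- ctrl.finish_job(): hands the job in; it is judged then, once.
The state is a dict: "t": time; "q": joint angles; "qvel": joint speeds; "tau": joint torques, N m; "eef_pos": TCP position; "eef_rot": TCP orientation; "force": force on the tool from outside, world axes, zero at the start; "wrist_torque": the same for the moment, N m; "grip_width": finger opening in mm; "grasp_force": force on a finger pad.
Only numpy, scipy, OpenCV 4.12 (cv2) and the standard library are available. Lean on these libraries where they do the work, as an engineer would, in place of code of your own. Each camera call takes 0.05 s, during which the arm holds its last target. There are 200 camera calls.

TASK

The biscuits on the baking sheet have just come out of the oven: use the turner that lies on the cooling rack to lift every whole biscuit onto the rack, setting it down gently so that it lies flat on the wires beside the others, and to tip the broken one into the cake tin. They are too hot to touch, so keep the gripper off them, leave the jar, mug and shaker alone, and when the sheet is empty lay the turner flat on it and let go.

Things in the scene. Friction and masses are not known exactly. Their poses are not given: they have to be found in the camera images.
- turner: kitchen turner, 160 g: slotted steel blade 95 x 70 x 1.6 mm, cranked neck, brown wooden handle. Origin under the blade's middle; x to the tip (blade from x = -47.5 to +47.5 mm), z up. Balances at x = -34 mm: lies by itself, blade flat. Slick blade: a biscuit on it slides from a slope of 0.29 to 0.39 rad. At the start it lies blade down on the rack, along it, tip to the rack's +y end
- turner_grip (a point): best grip on the turner's handle: at x = -115, z = 56 mm in the turner's frame. The handle is an 18 mm square bar from x = -82, z = 51 mm to x = -191, z = 67 mm (rising 0.15 rad backwards), to be pinched across the turner's y; the steel neck runs down from its front to the blade's rear edge. Same axes as the turner
- turner_tip (a point): middle of the front edge of the turner's blade, on its underside (x = +47.5, z = 0 mm in the turner's frame); same axes. A biscuit comes to ride on the blade when its centre is 10 to 25 mm behind the tip (deeper with a quick push, 0.25 m/s); tilting the tip up 0.45 rad then slides it back to the neck
- sheet: flat dark steel baking sheet, fixed, 260 mm (its x) by 360 mm (its y), 4 mm thick, with a 16 mm high turned-up lip along the far (+x) long edge only; the other edges are open. Origin at the centre of its underside, z up: baking surface at z = 4 mm. It is on the left or the right of the tin, the rack on the other side
- rack: wire cooling rack, fixed, 220 mm (its x) by 320 mm (its y): 4 mm wires along y every 20 mm from x = -100 to +100 mm. Origin at the centre of its footprint on the counter, z up: top of the wires at z = 28 mm. Nothing stands up above the wires
- tin: small square aluminium cake tin, open, fixed, 150 by 150 mm, rim 47 mm high, walls 3 mm, for the broken biscuit. Origin at the centre of its underside
- whole1: round oat biscuit, 76 mm across, 12 mm thick, 36 to 60 g, hot, on the sheet at the start; may be absent. Its under-edge is rounded (flat to 29 mm from the centre, rising to 2.5 mm at 36.5 mm and 6 mm at 38 mm), so a thin blade kept down on the sheet, tilted 0.1 to 0.15 rad, slides under it unheld. Origin at its centre, at mid-thickness; z up
- whole2: round oat biscuit, 76 mm across, 12 mm thick, 36 to 60 g, hot, on the sheet at the start; may be absent. Its under-edge is rounded (flat to 29 mm from the centre, rising to 2.5 mm at 36.5 mm and 6 mm at 38 mm), so a thin blade kept down on the sheet, tilted 0.1 to 0.15 rad, slides under it unheld. Origin at its centre, at mid-thickness; z up
- whole3: round oat biscuit, 76 mm across, 12 mm thick, 36 to 60 g, hot, on the sheet at the start; may be absent. Its under-edge is rounded (flat to 29 mm from the centre, rising to 2.5 mm at 36.5 mm and 6 mm at 38 mm), so a thin blade kept down on the sheet, tilted 0.1 to 0.15 rad, slides under it unheld. Origin at its centre, at mid-thickness; z up
- whole4: round oat biscuit, 76 mm across, 12 mm thick, 36 to 60 g, hot, on the sheet at the start; may be absent. Its under-edge is rounded (flat to 29 mm from the centre, rising to 2.5 mm at 36.5 mm and 6 mm at 38 mm), so a thin blade kept down on the sheet, tilted 0.1 to 0.15 rad, slides under it unheld. Origin at its centre, at mid-thickness; z up
- whole5: round oat biscuit, 76 mm across, 12 mm thick, 36 to 60 g, hot, on the sheet at the start; may be absent. Its under-edge is rounded (flat to 29 mm from the centre, rising to 2.5 mm at 36.5 mm and 6 mm at 38 mm), so a thin blade kept down on the sheet, tilted 0.1 to 0.15 rad, slides under it unheld. Origin at its centre, at mid-thickness; z up
- broken: the broken biscuit: such a disc with a piece gone beyond a straight break 14 mm from the disc's centre, so 76 mm by 52 mm, 12 mm thick, 27 to 44 g, under-edge rounded alike all round, also hot and on the sheet. Origin at its balance point, at mid-thickness, 23 mm from the break; x points from the break to the round side (29 mm away), z up
- jar: closed glass jar with a steel lid, 72 mm across, 100 mm high, beyond the work; leave alone. Origin at the centre of its underside
- mug: white mug, 80 mm across, 90 mm high, beyond the work; leave alone. Origin at the centre of its underside
- shaker: steel shaker, 48 mm across, 110 mm high, beyond the work; leave alone. Origin at the centre of its underside
There are look-alikes about, which are no part of the job. Leave any blue look-alike of the turner alone.

How it is judged (in metres and radians):
On the way:
1. every whole biscuit lies flat on the rack and the broken one is in the tin (x of whole1 in the frame of rack between -0.1 and 0.1 m and y of whole1 in the frame of rack between -0.15 and 0.15 m and z of whole1 in the frame of rack between 0.029 and 0.04 m and angle between the z axis of each of whole1, whole2, whole3, whole4, whole5 and the z axis of rack, either way round below 0.12 rad and linear speed of each of whole1, whole2, whole3, whole4, whole5, broken below 0.02 m/s and x of whole2 in the frame of rack between -0.1 and 0.1 m and y of whole2 in the frame of rack between -0.15 and 0.15 m and z of whole2 in the frame of rack between 0.029 and 0.04 m and x of whole3 in the frame of rack between -0.1 and 0.1 m and y of whole3 in the frame of rack between -0.15 and 0.15 m and z of whole3 in the frame of rack between 0.029 and 0.04 m and x of whole4 in the frame of rack between -0.1 and 0.1 m and y of whole4 in the frame of rack between -0.15 and 0.15 m and z of whole4 in the frame of rack between 0.029 and 0.04 m and x of whole5 in the frame of rack between -0.1 and 0.1 m and y of whole5 in the frame of rack between -0.15 and 0.15 m and z of whole5 in the frame of rack between 0.029 and 0.04 m and x of broken in the frame of tin between -0.072 and 0.072 m and y of broken in the frame of tin between -0.072 and 0.072 m and z of broken in the frame of tin below 0.045 m), for 0.2 s.
At the end, for the whole second after the job is handed in: Each whole biscuit lies flat (within 7 degrees, either way up) and still on the wires, not stacked, centre within 100 mm of the rack's centre in x, 150 mm in y; the broken one is in the tin below the rim; the turner is released, at rest, blade flat (within 6 degrees) on the sheet (all of step 1 and x of turner in the frame of sheet between -0.12 and 0.12 m and y of turner in the frame of sheet between -0.17 and 0.17 m and z of turner in the frame of sheet between 0.001 and 0.01 m and angle between turner's own z axis and vertical below 0.1 rad and linear speed of turner below 0.02 m/s); the robot touches nothing.
It fails at once if a whole biscuit is dropped or banged onto the rack (over 20 N; a flat drop of some 5 cm) (contact force between any of whole1, whole2, whole3, whole4, whole5 and rack above 20 N).
It fails at once if the gripper or the arm touches a biscuit (contact force between any of the fingers, the arm and whole1 above 0.5 N or contact force between any of the fingers, the arm and whole2 above 0.5 N or contact force between any of the fingers, the arm and whole3 above 0.5 N or contact force between any of the fingers, the arm and whole4 above 0.5 N or contact force between any of the fingers, the arm and whole5 above 0.5 N or contact force between any of the fingers, the arm and broken above 0.5 N).
It fails at once if a bystander (jar, mug or shaker) is pushed or knocked over (distance of any of jar, mug, shaker from where it was at the start of the episode above 0.03 m or angle between any of jar, mug, shaker's own z axis and vertical above 0.4 rad).
Of whole1, whole2, whole3, whole4, whole5 only 3 to 5 are there at a start; the rules pass over those that are not, and their reading is None.
At some moment in a run one of whole1, whole2, whole3, whole4, whole5, broken may be knocked a few centimetres aside while the robot is not near it.
It also fails if it takes over 210 s, if anything falls off the work surface, if the arm or the gripper's body presses on something with over 40 N, if the wrist force passes 120 N, or if a joint passes its speed limit or range.

## Working session

There is one attempt and no reset: what is moved stays moved. The work goes in short steps, each a Python script; the robot and the scene stay as the last script left them, time stands still between calls to the robot, and variables do not carry over. Pictures are saved under pics/ and viewed, at most 14 in all, crops included, and the job is handed in when it is done.

```bash
ls; mkdir -p pics
python3 - <<'E'
from plant import ctrl,sensors,optics
import cv2
print(ctrl.tcp_to_tips, sensors.read_state()['t'])
for n in("top","side"):
    p,d=optics.grab_frame(n); cv2.imwrite(f"pics/{n}0.png",p[:,:,::-1]); c=optics.camera_params(n); print(n,c)
print(optics.camera_params("wrist"))
E
```

```text
pics
25.0 0.0
top {'mtx': array([[485.99517443,   0.        , 254.49338628],
       [  0.        , 485.99517443, 192.61500568],
       [  0.        ,   0.        ,   1.        ]]), 'k1': 0.057070103099230184, 'R': array([[-0.00617564, -0.99988314,  0.01398469],
       [-0.98770302,  0.00391445, -0.15629273],
       [ 0.15621972, -0.01477793, -0.98761177]]), 't': array([  58.24466155,  556.60412737, 1411.38752028])}
side {'mtx': array([[365.32942793,   0.        , 251.76846353],
       [  0.        , 365.32942793, 190.3793949 ],
       [  0.        ,   0.        ,   1.        ]]), 'k1': -0.062019391213868014, 'R': array([[ 0.93157908, -0.36333179,  0.01226524],
       [-0.19694979, -0.53276084, -0.82302896],
       [ 0.30556703,  0.76430092, -0.56786697]]), 't': array([-473.60866951,  208.69299571,  920.03068139])}
{'mtx': array([[337.92248704,   0.        , 252.87545232],
       [  0.        , 337.92248704, 194.46731713],
       [  0.        ,   0.        ,   1.        ]]), 'k1': -0.07181459478019639, 'T_tool_cam': array([[-3.40700094e-04, -9.62578479e-01, -2.71002869e-01,
         6.72243118e+01],
       [ 9.99999870e-01, -2.24878140e-04, -4.58434968e-04,
        -7.71867643e-01],
       [ 3.80337014e-04, -2.71002990e-01,  9.62578430e-01,
        -1.16396980e+02],
       [ 0.00000000e+00,  0.00000000e+00,  0.00000000e+00,
         1.00000000e+00]])}
```

View pics/top0.png

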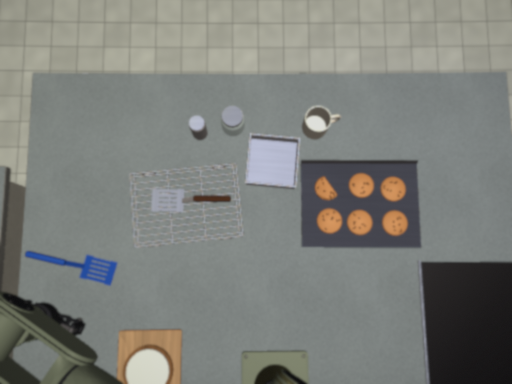

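View pics/side0.png

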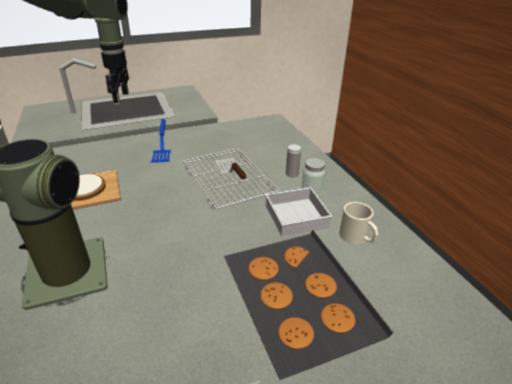

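The top view has image-up as +x and left as +y. It shows:
- the rack at about (186,206), with the turner's handle at (212,199) and its blade at (167,200), tip to +y
- the tin at (273,161) and the sheet at (361,204)
- the broken biscuit at (325,188), and whole biscuits at (361,185), (393,188), (329,221), (359,222) and (395,223)

The side view agrees.

```bash
cat > h.py <<'E'
from plant import ctrl,sensors,optics
import numpy as np, cv2
def ray(cam,uv):
    c=optics.camera_params(cam); K=c['mtx']; k1=c['k1']
    uv=np.atleast_2d(np.asarray(uv,float))
    # drawn = s*(1+k1 r^2)  -> standard cv2 radial model
    n=cv2.undistortPoints(uv[:,None,:],K,np.array([k1,0,0,0,0.]))[:,0]
    d=np.c_[n,np.ones(len(n))]@c['R']; o=-c['R'].T@c['t']
    return o,d
def onplane(uv,z,cam='top'):
    o,d=ray(cam,uv); return o+d*((z-o[2])/d[:,2])[:,None]
def biscuits(img,z=16):
    hsv=cv2.cvtColor(img,cv2.COLOR_RGB2HSV)
    m=cv2.inRange(hsv,(5,120,120),(20,255,255))
    m=cv2.morphologyEx(m,cv2.MORPH_CLOSE,np.ones((3,3)))
    cs,_=cv2.findContours(m,cv2.RETR_EXTERNAL,cv2.CHAIN_APPROX_NONE)
    out=[]
    for c in cs:
        if cv2.contourArea(c)<120: continue
        M=cv2.moments(c); uv=[M['m10']/M['m00'],M['m01']/M['m00']]
        P=onplane(c[:,0,:],z)[:,:2].astype(np.float32)
        out.append(dict(uv=np.round(uv,1),p=onplane([uv],z)[0,:2],area=cv2.contourArea(P),d=cv2.minEnclosingCircle(P)[1]*2))
    return out
E
python3 - <<'E'
from h import *
img=cv2.imread('pics/top0.png')[:,:,::-1].copy()
for b in biscuits(img): print(b['uv'],b['p'].round(0),round(b['area']),round(b['d']))
hsv=cv2.cvtColor(img,cv2.COLOR_RGB2HSV)
print('sheet',onplane([(302,160),(418,160),(420,246),(302,247)],4).round(0)[:,:2])
print('rack',onplane([(130,173),(236,165),(242,237),(135,247)],28).round(0)[:,:2])
print('tin',onplane([(248,134),(299,137),(297,188),(246,184)],47).round(0)[:,:2])
# dark sheet rect
g=img.max(2).astype(int); m=np.zeros_like(g,np.uint8); m[150:255,290:430]=(img[150:255,290:430].max(2)<75)
m=cv2.morphologyEx(m,cv2.MORPH_CLOSE,np.ones((45,45)))
c=max(cv2.findContours(m,0,1)[0],key=cv2.contourArea); P=onplane(c[:,0],4)[:,:2].astype(np.float32); print('sheetrect',cv2.minAreaRect(P))
m=np.zeros_like(m); s=img[185:215,180:240].astype(int); m[185:215,180:240]=(s[:,:,0]-s[:,:,2]>25)
c=max(cv2.findContours(m,0,1)[0],key=cv2.contourArea); P=onplane(c[:,0],94)[:,:2].astype(np.float32); print('handle',cv2.minAreaRect(P),cv2.boundingRect(c))
st=sensors.read_state(); print(st['eef_rot'].round(3) if hasattr(st['eef_rot'],'round') else st['eef_rot'])
cv2.imwrite('pics/crop1.png',cv2.resize(np.ascontiguousarray(img[125:260,120:310,::-1]),None,fx=4,fy=4,interpolation=cv2.INTER_CUBIC))
E
```

```text
[394.5 222.5] [ 468. -367.] 4056 75
[359.2 221.8] [ 471. -261.] 4075 75
[329.  220.5] [ 475. -170.] 4064 75
[392.7 188.5] [ 572. -367.] 4057 75
[324.3 189.1] [ 571. -159.] 2840 73
[360.9 184.8] [ 584. -271.] 4080 75
sheet [[ 665.  -94.]
 [ 664. -453.]
 [ 398. -443.]
 [ 396.  -88.]]
rack [[621. 431.]
 [645. 111.]
 [426.  93.]
 [398. 409.]]
tin [[737.  74.]
 [727. -81.]
 [570. -72.]
 [583.  81.]]
sheetrect ((603.2471313476562, -269.78607177734375), (353.44268798828125, 116.15355682373047), 89.71402740478516)
handle ((533.6891479492188, 179.96800231933594), (100.60124969482422, 11.64245891571045), 89.75492095947266) (194, 196, 36, 5)
[[-0.919  0.394 -0.001]
 [ 0.394  0.919 -0.002]
 [ 0.    -0.002 -1.   ]]
```

View pics/crop1.png

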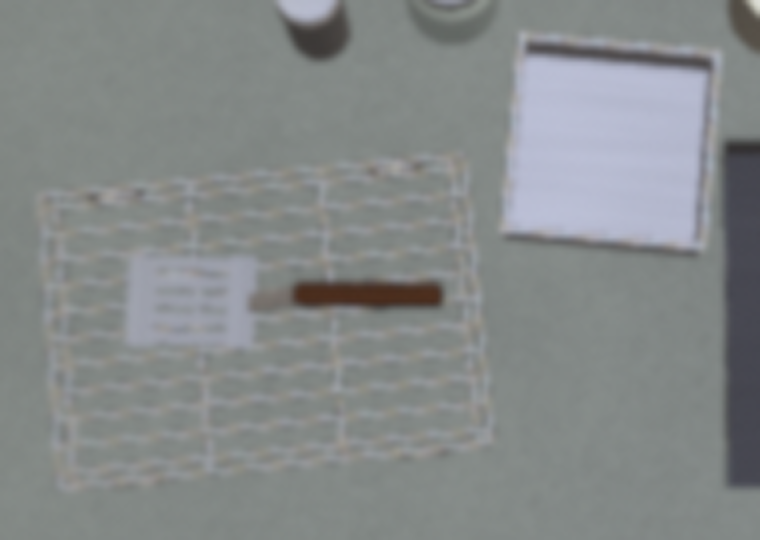

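The rack crop shows the blade centre at (190,300) and the handle centre at (368,294). That matches the coarse measurements. Next I'll check reachability with the tip pointing to +y throughout.

```bash
cat >> h.py <<'E'
from scipy.spatial.transform import Rotation as Ro
OFF=np.array([-162.5,0,62.])   # TCP in the turner's axes, from the tip
def pose(tip,yaw,pitch):       # pitch>0: tip down
    R=(Ro.from_euler('z',yaw)*Ro.from_euler('y',pitch)).as_matrix()
    return np.asarray(tip,float)+R@OFF, R@np.diag([1,-1,-1.])
RC=np.array([522,261.]); RY=0.082
def rk(x,y): 
    c,s=np.cos(RY),np.sin(RY); return RC+np.array([c*x-s*y,s*x+c*y])
E
python3 - <<'E'
from h import *
img=cv2.imread('pics/top0.png')[:,:,::-1].copy()
H=np.pi/2
print('blade',onplane([(167.6,200)],29).round(1),'handle',onplane([(212,198.5)],96).round(1))
def t(n,*a):
    q=ctrl.solve_ik(*pose(*a)); print(n,None if q is None else np.round(q,2))
for b in [(468,-367),(475,-170),(572,-367),(584,-271),(571,-159)]:
    for dy,z,p in((-48,8,.12),(35,5,.12),(35,150,-.3)): t(b,(b[0],b[1]+dy,z),H,p)
for x in(55,-55):
    for y in(100,0,-100):
        r=rk(x,y)
        for dy,z,p in((20,100,-.2),(20,35,.5),(-80,60,.5)): t((x,y),(r[0],r[1]+dy,z),H+RY,p)
for p in(-.2,.6): t('tin',(654,-30,75),H,p)
t('grasp',(530,330,28),H,0); t('grasp',(530,330,128),H,0)
E
```

```text
blade [[537.7 316.3  29. ]] handle [[531.9 178.4  96. ]]
(468, -367) [-0.97  0.64  1.3  -0.08  1.1  -0.94]
(468, -367) [-0.9   0.54  1.48 -0.09  1.04 -0.86]
(468, -367) [-1.02  0.67  1.12  0.16  1.61 -1.03]
(475, -170) [-0.77  0.41  1.66 -0.1   0.99 -0.71]
(475, -170) [-0.65  0.34  1.77 -0.12  0.96 -0.59]
(475, -170) [-0.83  0.4   1.53  0.2   1.44 -0.88]
(572, -367) [-0.86  0.79  1.06 -0.08  1.21 -0.84]
(572, -367) [-0.79  0.68  1.24 -0.09  1.13 -0.75]
(572, -367) [-0.91  0.82  0.87  0.18  1.69 -0.91]
(584, -271) [-0.76  0.68  1.23 -0.1   1.14 -0.73]
(584, -271) [-0.67  0.6   1.38 -0.11  1.09 -0.63]
(584, -271) [-0.82  0.69  1.08  0.2   1.59 -0.84]
(571, -159) [-0.65  0.55  1.45 -0.11  1.07 -0.6 ]
(571, -159) [-0.54  0.48  1.56 -0.12  1.04 -0.48]
(571, -159) [-0.72  0.53  1.33  0.23  1.48 -0.76]
(55, 100) [ 0.12  0.41  1.57  0.22  1.16 -0.05]
(55, 100) [ 0.51  0.58  1.3  -0.45  1.49  0.51]
(55, 100) [ 0.37  0.44  1.44 -0.48  1.42  0.4 ]
(55, 0) [-0.05  0.39  1.6   0.21  1.19 -0.22]
(55, 0) [ 0.37  0.49  1.44 -0.49  1.39  0.42]
(55, 0) [ 0.21  0.38  1.54 -0.51  1.33  0.28]
(55, -100) [-0.21  0.41  1.58  0.2   1.22 -0.37]
(55, -100) [ 0.21  0.42  1.53 -0.52  1.29  0.3 ]
(55, -100) [ 0.04  0.34  1.59 -0.53  1.24  0.15]
(-55, 100) [ 0.13  0.21  1.85  0.23  1.09 -0.06]
(-55, 100) [ 0.58  0.4   1.56 -0.44  1.44  0.61]
(-55, 100) [ 0.43  0.25  1.7  -0.48  1.39  0.48]
(-55, 0) [-0.08  0.18  1.87  0.22  1.13 -0.26]
(-55, 0) [ 0.42  0.3   1.7  -0.48  1.35  0.5 ]
(-55, 0) [ 0.24  0.17  1.8  -0.51  1.29  0.34]
(-55, -100) [-0.28  0.2   1.85  0.2   1.17 -0.45]
(-55, -100) [ 0.24  0.22  1.8  -0.52  1.25  0.36]
(-55, -100) [ 0.04  0.12  1.86 -0.54  1.19  0.17]
tin [-0.5   0.62  1.31  0.18  1.31 -0.56]
tin [-0.08  0.45  1.41 -0.63  1.29  0.11]
grasp [ 0.15  0.36  1.72 -0.    1.06  0.15]
grasp [ 0.15  0.23  1.66 -0.    1.25  0.15]
```

Run:
```python
from h import *
tip=np.array([539.7,363.8,28]); Y=np.pi/2-.042
ctrl.gripper_to(50)
ctrl.move_ptp(*pose(tip+[0,0,60],Y,0))
ctrl.move_l(pose(tip,Y,0)[0],vel=120,threshold=8)
st=sensors.read_state(); print(st['t'],np.round(st['eef_pos'],1),np.round(st['force'],1))
p0,_=optics.grab_frame('wrist')
g=ctrl.gripper_to(0,force=110); st=sensors.read_state(); print(g,st['grip_width'],st['grasp_force'],np.round(st['force'],1),np.round(st['eef_pos'],1))
f0=np.array(st['force'])
ctrl.move_l(pose(tip+[0,0,110],Y,0)[0],vel=200)
ctrl.hold(.2)
st=sensors.read_state(); print(st['t'],np.round(st['force'],2),np.round(st['wrist_torque'],3))
p,_=optics.grab_frame('wrist')
cv2.imwrite('pics/w1.png',np.hstack([cv2.resize(p0,(400,300)),cv2.resize(p,(400,300))])[:,:,::-1])
```

```text
2.875 [533.2 201.8  90.3] [ 0.3 -0.1  0.9]
False 16.14042028461541 107.58841395378113 [-0.4 -1.   2.8] [533.6 201.6  90.9]
4.225 [-0.68 -0.16 -0.73] [-0.079  0.012 -0.032]
```

View pics/w1.png

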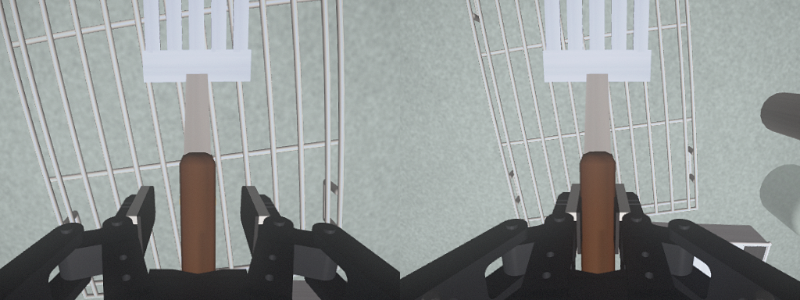

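The wrist view shows the handle centred in the pads and the blade held straight, with its rear edge at row 81 of the half-size picture, within 2 mm of what I expected. Now the first pick.

```bash
cat >> h.py <<'E'
H=np.pi/2
def tooltip(yaw,pitch):        # present tip position, from the encoders
    st=sensors.read_state(); return np.array(st['eef_pos'])-(pose([0,0,0],yaw,pitch)[0])
def on_blade():                # orange blob nearest the blade, wrist view: (mm behind tip, lateral, area px)
    p,_=optics.grab_frame('wrist'); c=optics.camera_params('wrist')
    m=cv2.inRange(cv2.cvtColor(p,cv2.COLOR_RGB2HSV),(5,150,120),(20,255,255)); m[170:]=0
    m=cv2.morphologyEx(m,cv2.MORPH_CLOSE,np.ones((9,9)))
    cs=[k for k in cv2.findContours(m,0,1)[0] if cv2.contourArea(k)>300]
    T=c['T_tool_cam']; out=[]
    for k in cs:
        n=cv2.undistortPoints(k.astype(np.float32),c['mtx'],np.array([c['k1'],0,0,0,0.]))[:,0]
        d=np.c_[n,np.ones(len(n))]@T[:3,:3].T; P=T[:3,3]+d*((48.4-T[2,3])/d[:,2])[:,None]
        lo,hi=P[:,:2].min(0),P[:,:2].max(0); out.append(np.round([162.5-hi[0],162.5-lo[0],lo[1],hi[1],cv2.contourArea(k)]))
    return p,out               # front edge / rear edge behind tip, left, right
def scoop(b,yaw=H,back=52,fwd=32,pitch=.13,zs=4):
    b=np.asarray(b,float); u=np.array([np.cos(yaw),np.sin(yaw)])
    s=b-back*u
    ctrl.move_ptp(*pose([*s,zs+60],yaw,pitch))
    ctrl.move_l(pose([*s,zs+12],yaw,pitch)[0],vel=150)
    hit=ctrl.move_l(pose([*s,zs-8],yaw,pitch)[0],vel=25,threshold=2.5)
    z=tooltip(yaw,pitch)[2]
    print('touch',hit,'tip z',round(z,1),np.round(sensors.read_state()['force'],1))
    e=b+fwd*u
    ctrl.move_l(pose([*e,z],yaw,pitch)[0],vel=220)
    st=sensors.read_state(); print('pushed',np.round(tooltip(yaw,pitch),1),np.round(st['force'],1))
    ctrl.move_l(*pose([*e,z+15],yaw,-.05),vel=60)
    ctrl.move_l(*pose([*e,z+100],yaw,-.2),vel=150)
    ctrl.hold(.1)
    p,o=on_blade(); st=sensors.read_state(); print('blade',o,'t',st['t'],np.round(st['force'],2),round(st['grip_width'],1))
    return p
E
python3 - <<'E'
from h import *
p=scoop((468,-367)); cv2.imwrite('pics/w2.png',p[:,:,::-1])
t,_=optics.grab_frame('top'); 
for b in biscuits(t): print(b['uv'],b['p'].round(0),round(b['area']))
E
```

```text
touch True tip z 2.8 [ 0.  -1.   3.5]
pushed [ 468.1 -334.6    2.8] [-0.3  1.5  1.8]
blade [] t 9.75 [-0.41  0.79 -2.11] 16.1
[152.  358.1] [ 83. 351.] 1272
[359.2 221.8] [ 471. -261.] 4071
[329.  220.5] [ 475. -170.] 4054
[400.  219.7] [ 477. -384.] 4110
[392.7 188.5] [ 572. -367.] 4038
[324.3 189.1] [ 571. -159.] 2821
[360.9 184.8] [ 584. -271.] 4099
```

View pics/w2.png

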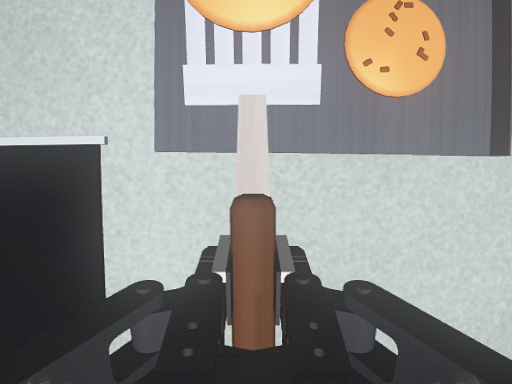

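The biscuit rides centred on the blade, with its rear edge at (252,31), so its centre is about 25 mm behind the tip. The pick worked. Now I'll place it.

```bash
sed -i 's/(5,150,120),(20,255,255)); m\[170:\]=0/(8,90,150),(25,255,255)); m[110:]=0; m[:,:130]=0; m[:,380:]=0/' h.py
cat >> h.py <<'E'
def place(x,y,lead=10,yaw=H+RY):
    u=np.array([np.cos(yaw),np.sin(yaw)]); c=rk(x,y)+lead*u
    ctrl.move_l(*pose([*c,95],yaw,-.18),vel=330)
    ctrl.move_l(*pose([*c,42],yaw,.0),vel=120)
    ctrl.move_l(*pose([*c,37],yaw,.25),vel=80)
    ctrl.move_l(*pose([*c,35],yaw,.47),vel=45)
    ctrl.hold(.15)
    e=c-75*u
    ctrl.move_l(*pose([*e,45],yaw,.47),vel=80)
    p,_=optics.grab_frame('wrist')
    ctrl.move_l(*pose([*e,95],yaw,.2),vel=250)
    print('placed',sensors.read_state()['t']); return p
def look(name=None):
    t,_=optics.grab_frame('top')
    for b in biscuits(t):
        if b['uv'][1]>260: continue
        q=onplane([b['uv']],40 if b['p'][1]>90 else 16)[0,:2]
        r=(Ro.from_euler('z',-RY).as_matrix()[:2,:2]@(q-RC)).round(0) if q[1]>90 else ''
        print(b['uv'],q.round(0),'area',round(b['area']),'rack',r)
    if name: cv2.imwrite(name,cv2.resize(t[120:270,110:440,::-1],(792,360)))
E
python3 - <<'E'
from h import *
p=place(-55,100); cv2.imwrite('pics/w3.png',p[:,:,::-1]); look()
E
```

```text
placed 15.7417
[359.2 221.8] [ 471. -261.] area 4080 rack 
[329.  220.5] [ 475. -170.] area 4064 rack 
[392.7 188.5] [ 572. -367.] area 4019 rack 
[324.3 189.1] [ 571. -158.] area 2840 rack 
[360.9 184.8] [ 584. -271.] area 4080 rack
```

View pics/w3.png

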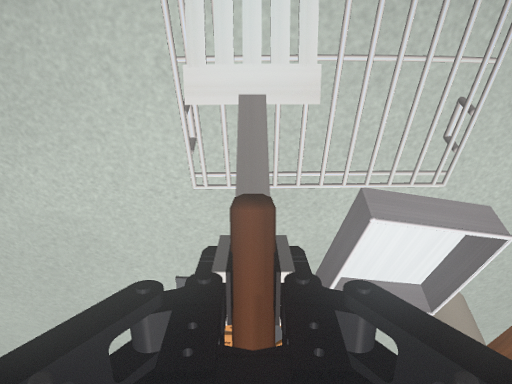

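Run:
```python
from h import *
p=scoop((471,-261)); look('pics/t2.png')
```

```text
touch True tip z 2.8 [ 0.6 -1.7  3.7]
pushed [ 471.  -228.5    2.8] [-0.2  1.3  2. ]
blade [array([  57.,   95.,   49.,   61., 1342.]), array([  51.,   65.,  -30.,   26., 2792.])] t 20.7083 [ 0.5  -0.55 -2.05] 16.0
[162.2 225.9] [459. 329.] area 3793 rack [-57.  73.]
[328.7 220.4] [ 475. -169.] area 4050 rack 
[362.7 219.5] [ 478. -272.] area 4152 rack 
[392.6 188.5] [ 572. -367.] area 4047 rack 
[324.4 189.1] [ 571. -159.] area 2849 rack 
[360.9 184.8] [ 584. -271.] area 4071 rack
```

View pics/t2.png

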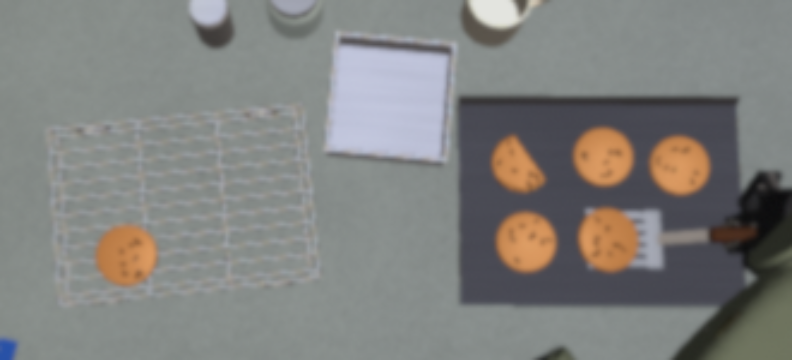

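The top crop shows the first biscuit lying on the rack at (126,255), about 27 mm short of its target, and the second riding on the blade at (608,239). I'll raise the lead to 35 mm.

Run:
```python
from h import *
place(55,100,lead=33); scoop((475,-169)); look()
```

```text
placed 26.5083
touch True tip z 2.9 [-1.1 -1.   3.9]
pushed [ 475.  -136.5    2.8] [-1.2  1.9  1.3]
blade [array([  51.,   86.,   42.,   60., 2464.]), array([  51.,   65.,  -29.,   27., 2713.])] t 31.2583 [-0.54 -0.73 -1.69] 16.5
[162.2 225.9] [459. 329.] area 3802 rack [-57.  73.]
[330.4 217.8] [ 483. -174.] area 4189 rack 
[154.4 190.9] [564. 354.] area 3831 rack [49. 90.]
[392.2 186. ] [ 580. -366.] area 2889 rack 
[324.3 189.1] [ 571. -158.] area 2831 rack 
[360.9 184.8] [ 584. -271.] area 4090 rack
```

Run:
```python
from h import *
place(-57,-22,lead=40); look(); scoop((572,-367)); look('pics/t3.png')
```

```text
placed 36.375
[162.2 225.9] [459. 329.] area 3793 rack [-57.  73.]
[191.9 224.4] [463. 241.] area 2821 rack [-61. -15.]
[154.4 190.9] [564. 354.] area 3831 rack [49. 90.]
[392.7 188.5] [ 572. -367.] area 4038 rack 
[324.3 189.1] [ 571. -158.] area 2831 rack 
[360.9 184.8] [ 584. -271.] area 4080 rack 
touch True tip z 2.8 [ 0.8 -0.1  3.5]
pushed [ 572.2 -334.5    2.8] [-1.2  1.8  1.6]
blade [array([  51.,   65.,  -28.,   28., 2672.])] t 41.4083 [ 0.06 -0.26 -1.13] 16.3
[162.2 225.9] [459. 329.] area 3793 rack [-57.  73.]
[194.6 224.4] [463. 233.] area 3818 rack [-61. -23.]
[154.4 190.9] [564. 354.] area 3822 rack [49. 90.]
[324.3 189.1] [ 571. -158.] area 2831 rack 
[360.9 184.8] [ 584. -271.] area 4090 rack 
[398.1 183.6] [ 587. -384.] area 4105 rack
```

View pics/t3.png

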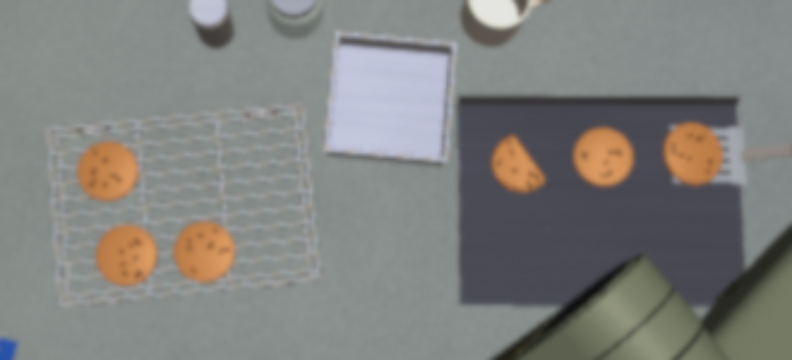

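Three biscuits lie flat on the rack at (108,171), (126,255) and (204,251). The fourth is on the blade at (692,153).

Run:
```python
from h import *
place(54,-8,lead=40); look(); scoop((584,-271)); look()
```

```text
placed 47.1917
[190.2 226.4] [457. 246.] area 1976 rack [-66.  -9.]
[162.2 225.9] [459. 329.] area 3793 rack [-57.  73.]
[154.4 190.9] [564. 354.] area 3831 rack [49. 90.]
[324.3 189.1] [ 571. -158.] area 2821 rack 
[184.  187.7] [573. 266.] area 2388 rack [51.  1.]
[360.9 184.8] [ 584. -271.] area 4071 rack 
touch True tip z 2.8 [-0.8  0.   4.3]
pushed [ 584.1 -238.4    2.7] [0.7 1.8 3.7]
blade [array([  51.,   65.,  -29.,   27., 2640.])] t 51.9583 [-0.28 -0.03 -1.4 ] 16.2
[162.3 225.9] [459. 328.] area 3784 rack [-57.  72.]
[194.5 224.4] [463. 234.] area 3841 rack [-61. -22.]
[154.4 190.9] [564. 354.] area 3822 rack [49. 90.]
[324.4 189.1] [ 571. -159.] area 2830 rack 
[187.7 187.7] [573. 255.] area 3837 rack [ 50. -10.]
[364.3 180. ] [ 599. -282.] area 4173 rack
```

Run:
```python
from h import *
place(50,-103,lead=40); look()
for a in [((519,-159,64),0,.13),((519,-159,0),0,.13),((603,-159,3),0,.13),((603,-159,103),0,-.2),((625,0,100),0,-.2),((630,0,60),0,.6)]:
    q=ctrl.solve_ik(*pose(*a)); print(None if q is None else np.round(q,2))
t,_=optics.grab_frame('top'); print([b['p'].round(0) for b in biscuits(t) if abs(b['p'][1]+159)<60 and b['p'][0]>300])
p=scoop((571,-159),yaw=0,fwd=32); look('pics/t4.png'); cv2.imwrite('pics/w4.png',p[:,:,::-1])
```

```text
placed 57.1667
[162.3 225.9] [459. 328.] area 3784 rack [-57.  72.]
[194.6 224.4] [463. 233.] area 3841 rack [-61. -23.]
[154.4 190.9] [564. 354.] area 3822 rack [49. 90.]
[324.3 189.1] [ 571. -158.] area 2821 rack 
[220.9 186.9] [575. 156.] area 3298 rack [  44. -109.]
[187.7 187.7] [573. 255.] area 3837 rack [ 50. -10.]
[-0.58  0.04  1.99 -0.07  1.23  1.02]
[-0.58  0.15  2.03 -0.08  1.08  1.04]
[-0.48  0.29  1.84 -0.07  1.13  1.12]
[-0.62  0.01  2.06  0.15  0.91  0.87]
[-0.22 -0.01  2.09  0.06  0.87  1.32]
[-0.12  0.54  1.31 -0.07  1.89  1.45]
[array([ 571., -159.])]
touch True tip z 2.9 [-0.1  0.3  2.9]
pushed [ 603.2 -159.     2.9] [1.3 0.4 2.3]
blade [] t 61.0417 [ 0.47 -0.41 -1.95] 16.2
[162.3 225.9] [459. 328.] area 3784 rack [-57.  72.]
[194.6 224.4] [463. 233.] area 3841 rack [-61. -23.]
[154.4 190.9] [564. 354.] area 3831 rack [49. 90.]
[222.3 186.8] [575. 152.] area 3804 rack [  44. -113.]
[187.7 187.7] [573. 255.] area 3847 rack [ 50. -10.]
[330.  174.1] [ 618. -177.] area 3188 rack
```

View pics/t4.png

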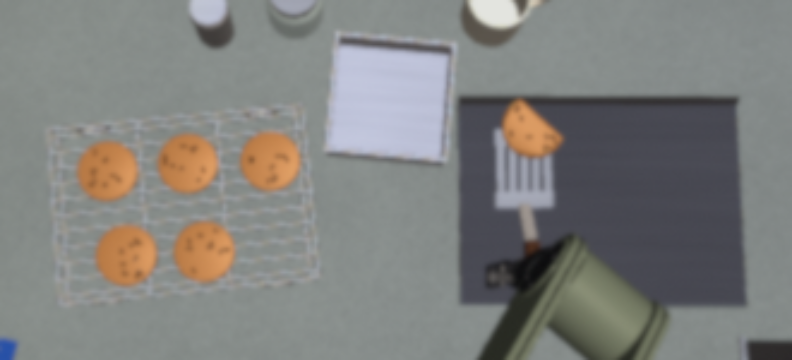

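View pics/w4.png

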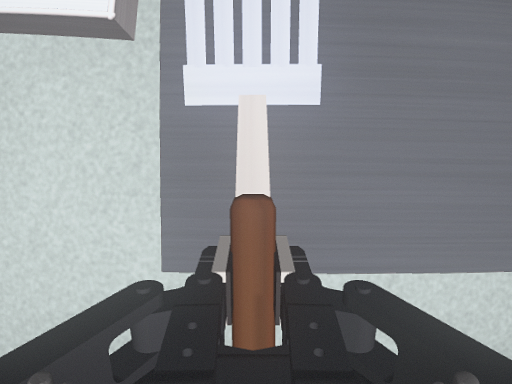

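All five wholes are on the rack. The broken one sits far forward on the blade at (531,130), close to the tip, so I'll tilt it back to the neck before carrying it.

Run:
```python
from h import *
ctrl.move_l(*pose([603,-159,120],0,-.33),vel=60)
ctrl.move_l(*pose([603,-159,125],0,-.5),vel=60)
ctrl.hold(.4)
p,o=on_blade(); print(o,sensors.read_state()['t']); look('pics/t5.png')
ctrl.move_l(*pose([603,-159,120],0,-.25),vel=80)
```

```text
[array([  50.,   77.,  -28.,   42., 6968.])] 62.3917
[162.2 225.9] [459. 329.] area 3802 rack [-57.  73.]
[194.5 224.4] [463. 234.] area 3822 rack [-61. -22.]
[331.9 189. ] [ 571. -182.] area 2915 rack 
[154.4 190.9] [564. 354.] area 3831 rack [49. 90.]
[222.3 186.8] [575. 152.] area 3799 rack [  44. -113.]
[187.7 187.7] [573. 255.] area 3847 rack [ 50. -10.]
```

View pics/t5.png

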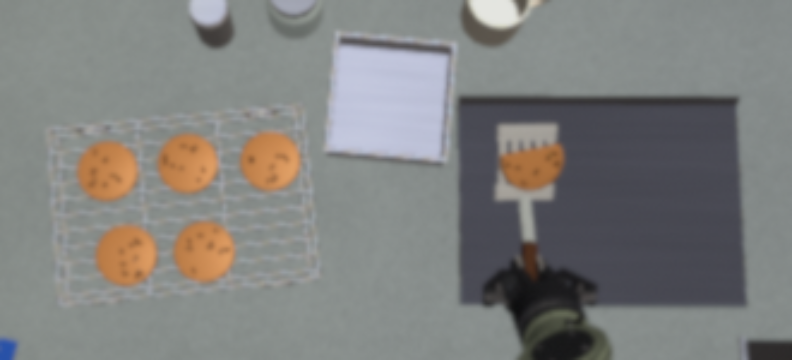

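Run:
```python
from h import *
ctrl.move_l(*pose([605,4,120],0,-.22),vel=120)
ctrl.move_l(*pose([615,4,75],0,.0),vel=100)
ctrl.move_l(*pose([620,4,66],0,.3),vel=70)
ctrl.move_l(*pose([625,4,64],0,.6),vel=70)
ctrl.hold(.5)
p,o=on_blade(); print(o,sensors.read_state()['t']); cv2.imwrite('pics/w6.png',p[:,:,::-1])
ctrl.move_l(*pose([560,4,130],0,.3),vel=200)
ctrl.move_ptp(*pose([520,-270,80],0,0))
look('pics/t6.png'); print(sensors.read_state()['t'])
```

```text
[] 67.275
[162.2 225.9] [459. 329.] area 3793 rack [-57.  73.]
[194.5 224.4] [463. 234.] area 3827 rack [-61. -22.]
[154.4 190.9] [564. 354.] area 3831 rack [49. 90.]
[222.2 186.8] [575. 152.] area 3794 rack [  44. -113.]
[187.7 187.7] [573. 255.] area 3856 rack [ 50. -10.]
[272. 170.] [631.   1.] area 2275 rack 
69.15
```

View pics/t6.png

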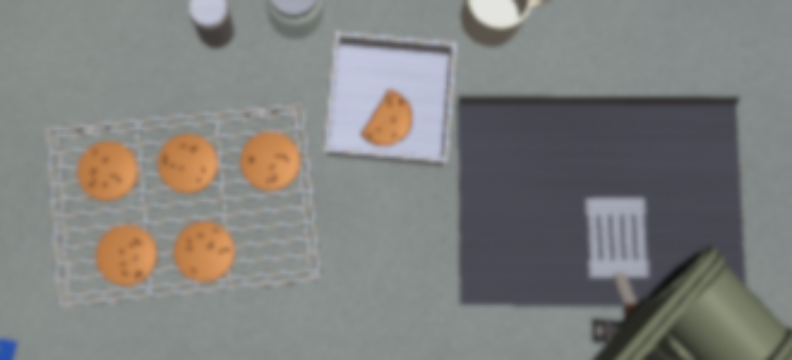

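The broken biscuit is in the tin at (387,118) and the sheet is empty. Time to lay the turner down.

Run:
```python
from h import *
a=(583,-270)
ctrl.move_l(pose([*a,20],0,0)[0],vel=120)
print(ctrl.move_l(pose([*a,0],0,0)[0],vel=20,threshold=2.5),tooltip(0,0).round(1))
ctrl.gripper_to(50); ctrl.hold(.3)
ctrl.move_l(pose([*a,130],0,0)[0],vel=120)
p,_=optics.grab_frame('wrist')
ctrl.move_ptp([350,-50,330],pose([0,0,0],0,0)[1]); ctrl.hold(.5)
look('pics/t7.png'); print(sensors.read_state()['t'])
s,_=optics.grab_frame('side'); cv2.imwrite('pics/s7.png',s[:,:,::-1])
```

```text
True [ 582.7 -269.9    5. ]
[162.3 225.9] [459. 328.] area 3784 rack [-57.  72.]
[194.5 224.4] [463. 234.] area 3845 rack [-61. -22.]
[154.4 190.9] [564. 354.] area 3831 rack [49. 90.]
[222.2 186.8] [575. 152.] area 3794 rack [  44. -113.]
[187.7 187.7] [573. 255.] area 3833 rack [ 50. -10.]
[272. 170.] [631.   1.] area 2275 rack 
74.325
```

View pics/t7.png

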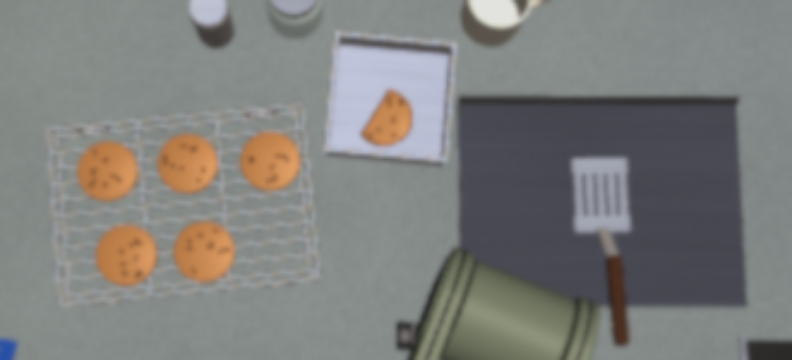

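View pics/s7.png

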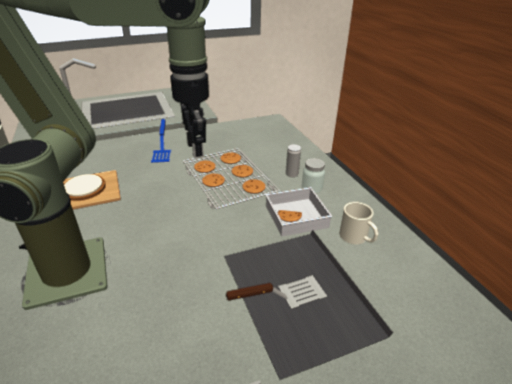

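The turner lies released and flat on the sheet, five wholes lie on the rack, the broken one is in the tin, and the bystanders haven't moved.

```bash
python3 -c "
from plant import ctrl
print(ctrl.finish_job())"
```

```text
the job is handed in; nothing more can be done
None
```

The job is handed in at about 74 s of the 210 s, though the judge gave no verdict: in the last pictures all five whole biscuits lay flat on the rack, the broken one was in the tin, and the turner lay released and flat on the empty sheet.

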